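# Key the cylinder filter onto the rinser and hold its valve open

### The job

Take the cylinder filter out of the clear tray by the grip on its lid, turn it so that its pointer tab faces the rinser's sensor block, and push it upright onto the D-shaped shaft until the spring valve plate under it is pressed all the way down. Finish still gripping the filter and holding it pressed down, so that the valve stays open; do not let go. Leave the mug, tumbler, bottle, tub, bowl and spoon where they stand.

Things in the scene. Friction and masses are not known exactly. Their poses are not given: they have to be found in the camera images.
- filter: Cylinder filter, 118 mm tall, about 0.2 kg, standing upright in the clear tray. Origin: centre of its underside; z up its axis. Steel mesh barrel 59 mm across from 0 to 84 mm, grey lid 62 mm across from 84 to 88 mm, and on the lid a grip fin from 88 to 118 mm, 14 mm thick along the filter's y and 46 mm long along its x, bare lid on both sides. Pointer tab on the lid's rim at its -x.
- filter_grip (a point): Point on the filter's axis in the grip fin, 110 mm above the underside: a place for the TCP (fingertips then 3 mm above the lid), closing along the filter's y. Same axes as the filter.
- filter_tab (a point): Point on the filter's pointer tab, 40 mm from the axis towards the filter's -x, 86 mm above the underside. The tab, 12 mm wide, ends 42 mm from the axis; an upright rib runs below it down the barrel.
- filter_bore (a point): Centre of the D-shaped bore in the filter's underside (same point and axes as the filter's origin). Bore 23 mm diameter, its flat on the tab's side (-x), 5 mm from the axis; the hub round it is 24 mm long and hollow above, so the shaft passes through.
- rinser: Filter rinser fixed to the worktop: grey base 165 x 130 x 30 mm. Origin: on the worktop under the axis of its upright shaft; z up. The base reaches 103 mm from that axis towards its -x, 62 mm towards its +x. The sensor block stands at its -x end.
- shaft_tip (a point): Centre of the shaft's top end, 76 mm above the worktop; axes as the rinser. Steel D-shaft, 20 mm diameter, cut flat 3.5 mm from its axis on the sensor block's side (-x), tapered over the top 4 mm. The filter fits only with its -x along the rinser's -x, 1.5 mm clearance all round; turned wrongly it stops on the tip.
- sensor (a point): Middle of the dark window in the sensor block's face, 70 mm from the shaft axis towards the rinser's -x, 60 mm above the worktop. The block is 26 x 54 mm, its top 79 mm above the worktop.
- valve (a joint): White valve plate round the shaft, a disc 68 mm across: 0 m up (its top 42 mm above the worktop), 0.008 m fully down on its stop (top at 34 mm). The filter's underside presses it. Its spring pushes back with about 6 N at the top and 12 N at the stop, more than the filter's weight, and returns the plate when let go.
- tray: Clear plastic filter tray fixed to the worktop, 180 (x) x 160 (y) x 30 mm, walls and floor 4 mm. Origin: centre of its underside. The filter stands on its floor.
- mug: Bystander: stoneware mug 80 mm across, 95 mm tall, between tray and rinser. Origin: centre of its underside.
- tumbler: Bystander: glass tumbler 66 mm across, 100 mm tall, nearest to the robot. Origin: centre of its underside.
- bottle: Bystander: white bottle 60 mm across, 190 mm tall, at the far edge. Origin: centre of its underside.
- tub: Bystander: clear tub with white cap, 90 mm across, 110 mm tall, at the far edge. Origin: centre of its underside.
- bowl: Bystander: white bowl 130 mm across, 55 mm tall, on the robot's right. Origin: centre of its underside.
- spoon: Bystander: wooden spoon lying at the far edge. Origin: centre of its underside.
There are look-alikes about, which are no part of the job. What is shaped like the filter but yellow is not meant.

How it is judged:
On the way, in this order (a step that is already met when the one before it is completed fails the run):
1. the filter is lifted out of the tray (height (world z) of filter above 0.06 m and contact force between filter and the fingers above 0.5 N), for 0.1 s.
2. the filter is keyed onto the shaft, tab towards the sensor block (z of filter in the frame of rinser below 0.06 m and horizontal distance between filter and shaft_tip below 0.005 m and x of filter_tab in the frame of rinser below -0.034 m), for 0.1 s.
At the end, for the whole second after the job is handed in: The filter stands on the shaft within 5 mm of its axis and 7 degrees of upright, tab towards the sensor block, the valve plate is pressed at least 6.2 of its 8 mm down by the filter, and the fingers still hold the filter (over 1.5 N), all through the last second (value of joint valve above 0.0062 m and z of filter in the frame of rinser below 0.0375 m and horizontal distance between filter and shaft_tip below 0.005 m and x of filter_tab in the frame of rinser below -0.034 m and angle between filter's own z axis and vertical below 0.12 rad and contact force between filter and the fingers above 1.5 N); the arm keeps its last pose, push and grip.
It fails at once if the mug, tumbler, bottle, tub, bowl or spoon is pushed away (over 25 mm) (distance of any of mug, tumbler, bottle, tub, bowl, spoon from where it was at the start of the episode above 0.025 m).
It also fails if it takes over 45 s, if anything falls off the work surface, if the arm or the gripper's body presses on something with over 40 N, if the wrist force passes 120 N, or if a joint passes its speed limit or range.

### The arm

A 7-joint arm with a two-finger parallel gripper is mounted at the origin on the work surface. World frame = base frame: x ahead of the robot, y to its left, z up, the work surface at z = 0. Lengths are in m, angles in rad, forces in N, time in s.
With the tool pointing down it reaches from about 0.4 to 0.85 m from the base axis. Payload 10.4 kg.
Tool frame: the origin (TCP) lies between the finger pads, 19 mm behind the fingertips; this is the grasp point; z points along the fingers, y is the line along which they close (so a half turn about z gives the same grasp; the last joint's range is limited). The gripper opens to 87 mm and grips with 3 to 60 N. Pads are 19 mm wide; open, the fingers measure 117 mm over their backs; the gripper's body (75 mm by 190 mm) begins 51 mm behind the grasp point.
Start: joints at [1.249, 0.332, -0.065, 1.46, 0.022, 1.35, -0.088], TCP at [0.184, -0.597, 0.241] pointing down, gripper open.
Joint ranges: [-2.6, 2.6], [-0.5, 2.12], [-1.47, 1.34], [0.16, 2.42], [-1.27, 4.41], [0.06, 2.06], [-2.6, 2.6]. Speed limits (rad/s): [2.22, 2.22, 2.79, 2.79, 3.14, 3.14, 3.14].

### API

Orientations are given as a unit quaternion [x, y, z, w].
In Python, from bench import status, vision, job, spotter gives the robot as it stands. The module is installed in compiled form; this text tells all that it offers.
- The arm moves only by the tool play_rows, never from a script. Its argument "series" is a list of rows, each a list of 6 numbers: the shift along the tool's x, y, z each as a share of 150 mm, from -1 to 1, then the turn, a rotation vector about the tool's x, y, z each as a share of 30 degrees, from -1 to 1. In form: [[x, y, z, ax, ay, az], ...]. A call has 1 to 5 rows; each row is the pose to reach, as a shift and turn from the pose commanded when the call began, along the tool's axes at that moment; what a row does not reach only later rows make up. A row lasts 1/10 s, in which the tool goes at most 50 mm and 8.59 degrees, less where a joint would pass 70% of its speed; a pose out of reach is approached as far as the arm can. A call with a number of a shift or a turn outside -1 to 1 is refused whole. A call with a gripper value outside its range is refused whole. "fingers" is the opening, from -1 (shut) to 1 (fully open), set as the call begins (left out, the last holds). The fingers move at their own pace and stop on an object; "squeeze" is the grip in N (left out, the last holds). Time passes only in rows, so rows that repeat a pose let the fingers close. It gives the time, the measured TCP pose, the force, the opening and the grip force at its end, in the units of the state.
- status.read_state(): the state, without advancing time (a new reading comes with each control period).
- vision.camera(name): name is "scene" or "top" or "wrist"; returns the picture (420x560x3 uint8, blue, green, red); there is no depth.
- vision.calibration(name): a dict with "fx", "fy", "cx", "cy" (pixels), "rvec" (rotation vector, rad) and "tvec" (3), from world to camera coordinates, as OpenCV has them; the wrist camera has in their place "T_tool_cam" (4x4, takes a point from camera to tool coordinates, whose origin is the TCP and whose axes are the flange's). Camera axes: x right, y down, z forward; pixel columns grow to the right and rows downward; lengths in m; the calibration is good to about 2 mm. A picture is of the moment at which its call begins: read the wrist's pose just before it. calibration takes no time and is no camera call.
- job.close_job(): hands the job in; it is judged then, once.
Trained networks look in the newest picture that a camera, given by its name, has taken for a name from the list of things; names that differ only in an ending like _2 or _b are one class to them, and where a whole thing is asked for, a point or a joint stands for the part that bears it (a point fixed in the world has none). Each returns a list of dicts, best first, with "conf" (0 to 1); they miss things now and then, are a little off and sometimes report something else, mostly with a low value. They report only what shows in the picture. A call takes as long as a camera call. They do not tell look-alikes from the thing itself.
- spotter.boxes_of(camera, name): "point" ([x, y, z] in m, in world coordinates, good to about 4 mm: the middle of the surface that is visible of it).
- spotter.regions_of(camera, name): "pixels" (420x560 bool, what is visible of it).
The state is a dict: "time": time; "joint_positions": joint angles; "joint_vel": joint speeds; "joint_torque": joint torques, N m; "ee_pos": TCP position; "eef_rot": TCP orientation; "ft_force": force on the tool from outside, world axes, zero at the start; "torque": the same for the moment, N m; "width": finger opening in m; "grip_force": force on a finger pad.
Only numpy, scipy, OpenCV 4.12 (cv2) and the standard library are available. Lean on these libraries where they do the work, as an engineer would, in place of code of your own. Each camera call takes 0.05 s, during which the arm holds its last target. There are 200 camera calls.

## Working session

There is one attempt and no reset: what is moved stays moved. The work goes in short steps, Python scripts to look and compute and a tool call to move; the robot and the scene stay as the last step left them, time stands still between calls to the robot, and variables do not carry over. Pictures are saved under pics/ and viewed, at most 10 in all, crops included, and the job is handed in when it is done.

Besides the shell and the picture viewer there is one more tool, called after "Request:" as name(argument=value, ...) on one line, values as JSON. play_rows: Moves the arm, as the interface text tells. Shift numbers are shares of 150 mm and turn numbers shares of 30 degrees, none past 1 either way. Its arguments: {"type":"object","properties":{"series":{"type":"array","items":{"type":"array","items":{"type":"number"}}},"fingers":{"type":"number"},"squeeze":{"type":"number"}},"required":["series"]}

```bash
mkdir -p pics
cat > h.py <<'E'
import numpy as np, cv2
from scipy.spatial.transform import Rotation as R
from bench import status, vision, job, spotter
def cam(n):
    c=vision.calibration(n); K=np.array([[c['fx'],0,c['cx']],[0,c['fy'],c['cy']],[0,0,1.]])
    if 'rvec' in c: return K,R.from_rotvec(np.ravel(c['rvec'])).as_matrix(),np.ravel(c['tvec'])
    s=status.read_state(); T=np.eye(4); T[:3,:3]=R.from_quat(s['eef_rot']).as_matrix(); T[:3,3]=s['ee_pos']
    M=np.linalg.inv(T@np.array(c['T_tool_cam'])); return K,M[:3,:3],M[:3,3]
def proj(C,P):
    K,r,t=C; q=(K@(r@np.atleast_2d(P).T+t[:,None])); return (q[:2]/q[2]).T
def at_z(C,uv,z):
    K,r,t=C; d=(r.T@np.linalg.inv(K)@np.c_[np.atleast_2d(uv),np.ones(len(np.atleast_2d(uv)))].T).T; o=-r.T@t
    return o+d*((z-o[2])/d[:,2])[:,None]
E
python3 - <<'E'
from h import *
s=status.read_state(); print({k:np.round(v,3) for k,v in s.items()})
a=vision.camera('scene'); b=vision.camera('top')
cv2.imwrite('pics/s.png',cv2.resize(a,(800,600))); cv2.imwrite('pics/t.png',cv2.resize(b,(800,600)))
for c in('scene','top'):
  for n in('filter','filter_tab','rinser','shaft_tip','sensor','valve','tray','mug'):
    print(c,n,[(np.round(d['point'],3),round(d['conf'],2),np.round(proj(cam(c),d['point'])[0])) for d in spotter.boxes_of(c,n)[:4]])
E
```

```text
{'time': np.float64(0.0), 'joint_positions': array([ 1.249,  0.333, -0.065,  1.461,  0.022,  1.35 , -0.089]), 'joint_vel': array([-0.   ,  0.   , -0.001,  0.   , -0.001,  0.   , -0.002]), 'joint_torque': array([ 0.0000e+00, -6.2326e+01,  2.5000e-02, -3.8991e+01, -6.1000e-02,
        4.0000e-02,  0.0000e+00]), 'ee_pos': array([ 0.184, -0.597,  0.24 ]), 'eef_rot': array([ 0.989,  0.149, -0.   , -0.001]), 'ft_force': array([ 0.54 , -1.05 ,  0.675]), 'torque': array([ 0.028,  0.039, -0.043]), 'grip_force': np.float64(0.0), 'width': np.float64(0.087)}
scene filter [(array([ 0.645, -0.401,  0.064]), 0.91, array([120., 232.])), (array([ 0.598, -0.236,  0.079]), 0.58, array([194., 223.])), (array([ 0.242, -0.441,  0.04 ]), 0.31, array([162., 146.]))]
scene filter_tab [(array([ 0.424, -0.189,  0.067]), 0.97, array([231., 185.])), (array([ 0.652, -0.403,  0.072]), 0.93, array([117., 232.])), (array([ 0.598, -0.234,  0.08 ]), 0.89, array([194., 223.])), (array([ 0.245, -0.444,  0.038]), 0.5, array([161., 147.]))]
scene rinser [(array([0.491, 0.229, 0.029]), 0.93, array([392., 234.]))]
scene sha
[... 663 characters left out ...]
), 0.87, array([316., 247.])), (array([ 0.626, -0.408,  0.09 ]), 0.78, array([392., 172.])), (array([ 0.574, -0.244,  0.084]), 0.57, array([335., 188.])), (array([ 0.269, -0.442,  0.031]), 0.5, array([400., 296.]))]
top rinser [(array([0.461, 0.227, 0.03 ]), 0.56, array([173., 225.]))]
top shaft_tip [(array([0.46 , 0.226, 0.031]), 0.79, array([173., 225.]))]
top sensor [(array([0.461, 0.226, 0.03 ]), 0.68, array([173., 225.]))]
top valve [(array([0.481, 0.242, 0.041]), 0.88, array([168., 218.]))]
top tray [(array([ 0.57 , -0.257,  0.001]), 0.66, array([335., 195.])), (array([0.482, 0.239, 0.042]), 0.47, array([168., 218.]))]
top mug [(array([0.555, 0.004, 0.024]), 0.73, array([250., 196.]))]
```

View pics/s.png

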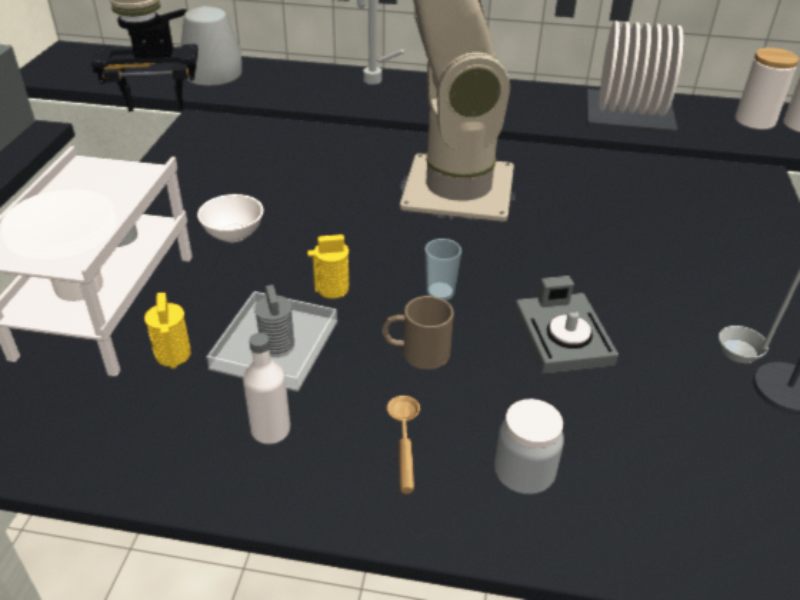

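View pics/t.png

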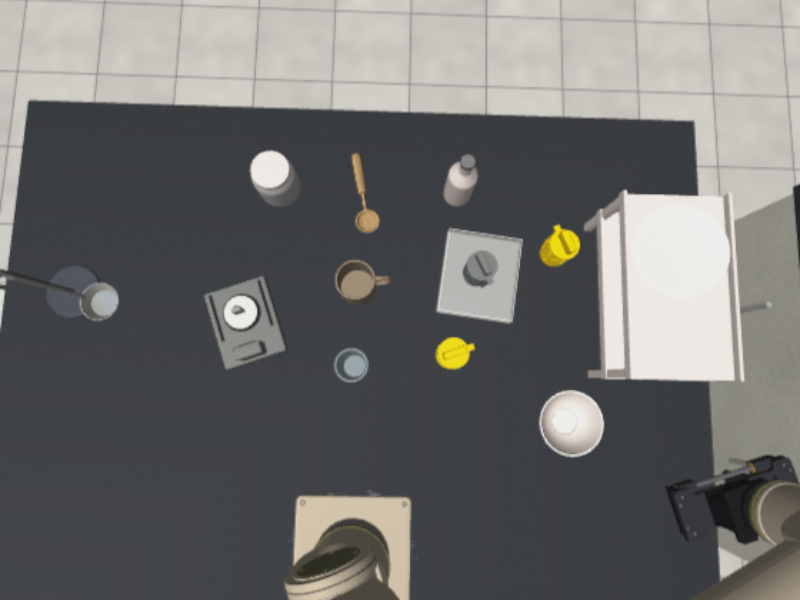

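The grey filter stands in the clear tray: fin at about (484,262) in the 800×600 top picture, tab at its lower end near (490,283). The rinser is at (245,322), with its sensor block at (247,350). Both yellow filters are decoys.

```bash
cat >> h.py <<'E'
def plan(p,yaw=None,quiet=False):
    """shift/turn shares from the present pose to TCP p with tool down, tool x at yaw (deg)"""
    s=status.read_state(); r0=R.from_quat(s['eef_rot']); y0=np.degrees(np.arctan2(*r0.as_matrix()[1::-1,0]))
    if yaw is None: yaw=y0
    c,n=np.cos(np.radians(yaw)),np.sin(np.radians(yaw)); r1=R.from_matrix([[c,n,0],[n,-c,0],[0,0,-1]])
    d=r0.inv().apply(np.array(p)-s['ee_pos'])/.15; w=(r0.inv()*r1).as_rotvec(degrees=True)/30
    print('t',round(s['time'],2),'pos',np.round(s['ee_pos'],4),'yaw',round(y0,1),'q',np.round(s['joint_positions'],2),'f',np.round(s['ft_force'],1),'w',round(float(s['width']),4)); print('shift',np.round(d,3),'turn',np.round(w,3))
E
python3 - <<'E'
from h import *
plan([.53,-.243,.33])
print(np.round(vision.calibration('wrist')['T_tool_cam'],3), vision.calibration('wrist')['fx'])
b=cv2.imread('pics/t.png')
x=np.hstack([cv2.resize(b[225:325,430:530],(400,400),interpolation=2),cv2.resize(b[270:370,195:295],(400,400),interpolation=2)]); cv2.imwrite('pics/c.png',x)
E
```

```text
t 0.9 pos [ 0.184  -0.5973  0.2413] yaw 17.1 q [ 1.25  0.33 -0.06  1.46  0.02  1.35 -0.09] f [ 0.  -0.5  0.6] w 0.0866
shift [ 2.9   -1.579 -0.592] turn [ 0. -0. -0.]
[[ 0.    -0.969 -0.246  0.067]
 [ 1.     0.001 -0.001  0.   ]
 [ 0.001 -0.246  0.969 -0.145]
 [ 0.     0.     0.     1.   ]] 303.38264986112574
```

View pics/c.png

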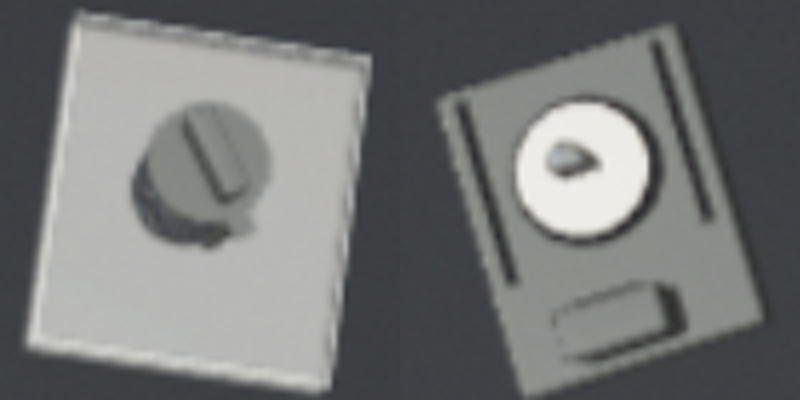

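The crop shows the fin running to the tab at lower right (filter yaw about 30°) and the rinser's block below (yaw about 17°). I'll move above the filter.

Request:
play_rows(series=[[0.3,-0.17,-0.2,0,0,0],[0.6,-0.33,-0.4,0,0,0],[0.9,-0.5,-0.6,0,0,0],[0.97,-0.53,-0.6,0,0,0]], fingers=1)

```text
time: 1.3
ee_pos: [0.3016, -0.4769, 0.3338]
eef_rot: [0.989, 0.149, 0.001, 0.001]
ft_force: [0.4, -0.6, -0.5]
width: 0.0874
grip_force: 0.0
```

Request:
play_rows(series=[[0.3,-0.17,0,0,0,-0.1],[0.6,-0.33,0,0,0,-0.25],[0.9,-0.5,0,0,0,-0.4],[0.97,-0.53,0,0,0,-0.43]])

```text
time: 1.7
ee_pos: [0.4192, -0.3546, 0.3317]
eef_rot: [0.965, 0.264, 0.001, -0.0]
ft_force: [-0.4, -0.1, -0.1]
width: 0.087
grip_force: 0.0
```

```bash
python3 -c "
from h import *
plan([.52,-.265,.33],30)"
```

```text
t 1.7 pos [ 0.4192 -0.3546  0.3317] yaw 30.6 q [ 0.89  0.15 -0.31  1.5   0.04  1.5  -0.45] f [-0.4 -0.1 -0.1] w 0.087
shift [ 0.882 -0.172  0.013] turn [ 0.    -0.004  0.02 ]
```

Request:
play_rows(series=[[0.33,-0.06,0,0,0,0],[0.66,-0.12,0,0,0,0],[1,-0.17,0,0,0,0],[1,-0.17,0,0,0,0],[1,-0.17,0,0,0,0]])

```text
time: 2.2
ee_pos: [0.5332, -0.2616, 0.3309]
eef_rot: [0.966, 0.26, -0.0, -0.0]
ft_force: [-0.9, -0.6, -0.2]
width: 0.087
grip_force: 0.0
```

Run:
```python
from h import *
plan([.57,-.243,.33],30); C=cam('wrist')
a=vision.camera('wrist')
for n in('filter','filter_grip','filter_tab'):
    print(n,[(np.round(d['point'],3),round(d['conf'],2),np.round(proj(C,d['point'])[0])) for d in spotter.boxes_of('wrist',n)[:4]])
cv2.imwrite('pics/w1.png',a)
```

```text
t 2.2 pos [ 0.5332 -0.2616  0.3309] yaw 30.2 q [ 0.7   0.26 -0.4   1.38  0.1   1.52 -0.74] f [-0.9 -0.6 -0.2] w 0.087
shift [0.274 0.016 0.006] turn [-0.001  0.     0.005]
filter [(array([ 0.418, -0.189,  0.087]), 0.87, array([190., 231.])), (array([ 0.627, -0.406,  0.093]), 0.77, array([415., 179.])), (array([ 0.579, -0.25 ,  0.087]), 0.55, array([290., 149.]))]
filter_grip [(array([ 0.42 , -0.188,  0.089]), 0.7, array([190., 229.])), (array([ 0.579, -0.25 ,  0.095]), 0.64, array([291., 150.])), (array([ 0.627, -0.401,  0.086]), 0.57, array([410., 176.]))]
filter_tab [(array([ 0.581, -0.245,  0.095]), 0.75, array([288., 146.])), (array([ 0.626, -0.402,  0.092]), 0.69, array([412., 177.])), (array([ 0.422, -0.194,  0.089]), 0.67, array([195., 231.]))]
```

View pics/w1.png

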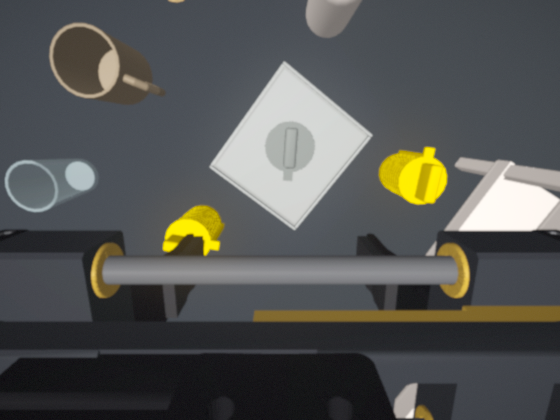

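The filter lid is at (290,147) with its tab below at (288,175), so the fin nearly lines up with the tool's x. I'll measure it precisely.

Run:
```python
from h import *
C=cam('wrist'); a=vision.camera('wrist')
print(at_z(C,[[290,147]],.092), at_z(C,[[288,177]],.09))
m=np.zeros(a.shape[:2],bool)
for d in spotter.regions_of('wrist','filter'):
    ys,xs=np.nonzero(d['pixels']); print(d['conf'],xs.mean(),ys.mean(),len(xs),xs.min(),xs.max(),ys.min(),ys.max())
c=a[105:195,245:335]; cv2.imwrite('pics/w2.png',cv2.resize(c,(720,720),interpolation=2)[:600])
```

```text
[[ 0.57960586 -0.25150876  0.092     ]] [[ 0.54577454 -0.26843314  0.09      ]]
0.95 194.12395709177594 226.68116805721095 1678 162 222 204 250
0.68 412.0778097982709 172.48090778097983 2776 378 444 145 199
0.58 287.80125422093585 145.53304389773277 2073 263 312 119 178
```

View pics/w2.png

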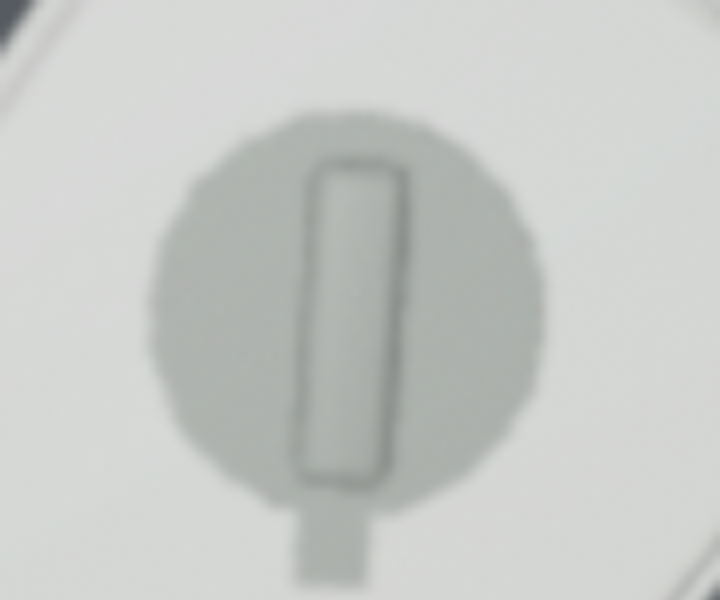

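Run:
```python
from h import *
C=cam('wrist'); f=lambda u,v:[u/8+245-.44,v/8+105-.44]
L=at_z(C,[f(347.5,312)],.092)[0]; A,B=at_z(C,[f(362,163),f(341,486)],.122); T=at_z(C,[f(332,583)],.0915)[0]
print(L,(A+B)/2,np.linalg.norm(A-B),np.linalg.norm(T-L))
for d in(A-B,L-T): print(np.degrees(np.arctan2(d[1],d[0])))
plan([*((A+B)/2)[:2],.16],27)
```

```text
[ 0.58222716 -0.24677372  0.092     ] [ 0.58128309 -0.24706519  0.122     ] 0.045347693361994956 0.04235215120035224
26.518976695847908
26.96641173148615
t 2.5 pos [ 0.5316 -0.2638  0.3315] yaw 29.9 q [ 0.7   0.26 -0.4   1.38  0.1   1.52 -0.74] f [ 0.4 -0.1  0.4] w 0.0869
shift [0.343 0.067 1.143] turn [0.001 0.    0.096]
```

Request:
play_rows(series=[[0.18,0.04,0.2,0,0,0.1],[0.34,0.067,0.45,0,0,0.1],[0.34,0.067,0.75,0,0,0.1],[0.34,0.067,1,0,0,0.1],[0.34,0.067,1,0,0,0.1]])

```text
time: 3.0
ee_pos: [0.5784, -0.2456, 0.1758]
eef_rot: [0.972, 0.233, -0.004, -0.002]
ft_force: [-0.1, 0.8, -1.0]
width: 0.0869
grip_force: 0.0
```

Run:
```python
from h import *
plan([.5815,-.247,.113],26.7); C=cam('wrist')
a=vision.camera('wrist'); 
P=[[.5815,-.247,.122],[.5815,-.247,.092]]
for p in P: 
    u=proj(C,p)[0]; cv2.circle(a,(int(u[0]),int(u[1])),3,(0,0,255),1)
cv2.imwrite('pics/w3.png',a)
```

```text
t 3.0 pos [ 0.5784 -0.2456  0.1758] yaw 27.0 q [ 0.63  0.42 -0.4   1.51  0.17  1.26 -0.89] f [-0.1  0.8 -1. ] w 0.0869
shift [0.017 0.02  0.419] turn [-0.013  0.012  0.009]
```

View pics/w3.png

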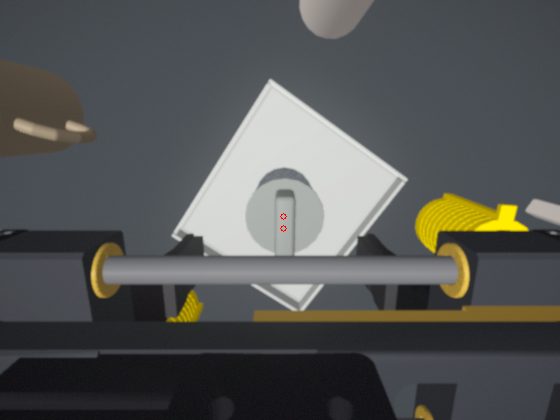

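The fin stands between the open fingers and the marker sits on it at (284,222). I'll descend and grip.

Request:
play_rows(series=[[0.02,0.02,0.2,0,0,0.01],[0.02,0.02,0.35,0,0,0.01],[0.02,0.02,0.42,0,0,0.01],[0.02,0.02,0.42,0,0,0.01]])

```text
time: 3.45
ee_pos: [0.5858, -0.2475, 0.1191]
eef_rot: [0.973, 0.231, 0.0, 0.0]
ft_force: [-0.4, 0.6, 0.6]
width: 0.087
grip_force: 0.0
```

Request:
play_rows(series=[[0,0,0,0,0,0],[0,0,0,0,0,0],[0,0,0,0,0,0],[0,0,0,0,0,0],[0,0,0,0,0,0]], fingers=-1, squeeze=45)

```text
time: 3.95
ee_pos: [0.5858, -0.2471, 0.1186]
eef_rot: [0.973, 0.231, 0.0, 0.0]
ft_force: [-0.6, 0.3, 0.8]
width: 0.055
grip_force: 0.0
```

Request:
play_rows(series=[[0,0,0,0,0,0],[0,0,0,0,0,0],[0,0,0,0,0,0]])

```text
time: 4.25
ee_pos: [0.5857, -0.247, 0.1182]
eef_rot: [0.973, 0.231, 0.0, 0.0]
ft_force: [-0.2, 0.4, -0.4]
width: 0.0307
grip_force: 0.0
```

Request:
play_rows(series=[[-0.025,0,0.03,0,0,0],[-0.025,0,0.03,0,0,0],[-0.025,0,0.03,0,0,0],[-0.025,0,0.03,0,0,0],[-0.025,0,0.03,0,0,0]])

```text
time: 4.75
ee_pos: [0.5822, -0.2487, 0.1135]
eef_rot: [0.973, 0.231, -0.0, -0.0]
ft_force: [-0.4, -0.5, -3.1]
width: 0.0134
grip_force: 44.9
```

Request:
play_rows(series=[[0,0,0,0,0,0],[0,0,0,0,0,0],[0,0,0,0,0,0]])

```text
time: 5.05
ee_pos: [0.5823, -0.2488, 0.1138]
eef_rot: [0.973, 0.231, 0.0, 0.0]
ft_force: [0.5, 0.2, -3.0]
width: 0.0134
grip_force: 44.9
```

Request:
play_rows(series=[[0,0,-0.15,0,0,0],[0,0,-0.45,0,0,0],[0,0,-0.78,0,0,0],[0,0,-1,0,0,0],[0,0,-1,0,0,0]])

```text
time: 5.55
ee_pos: [0.5844, -0.2492, 0.2699]
eef_rot: [0.973, 0.231, 0.004, 0.003]
ft_force: [0.3, -0.3, -2.8]
width: 0.0135
grip_force: 44.9
```

Run:
```python
from h import *
plan([.42,.22,.29],17); C=cam('top')
t=vision.camera('top')
for n in ('valve','sensor','shaft_tip'): 
  for d in spotter.regions_of('top',n)[:1]:
    ys,xs=np.nonzero(d['pixels']); print(n,d['conf'],xs.mean(),ys.mean(),len(xs), at_z(C,[[xs.mean(),ys.mean()]],.042))
c=t[190:265,135:210].copy(); cv2.imwrite('pics/r.png',cv2.resize(c,(600,600),interpolation=2))
```

```text
t 5.55 pos [ 0.5844 -0.2492  0.2699] yaw 26.7 q [ 0.63  0.36 -0.4   1.38  0.14  1.42 -0.87] f [ 0.3 -0.3 -2.8] w 0.0135
shift [ 0.428 -3.286 -0.154] turn [ 0.012 -0.013  0.324]
sensor 0.97 171.97229703732205 225.5032704886495 2599 [[0.45910277 0.22716292 0.042     ]]
shaft_tip 0.94 171.79443339960238 225.44652087475149 2515 [[0.45925694 0.22768742 0.042     ]]
```

View pics/r.png

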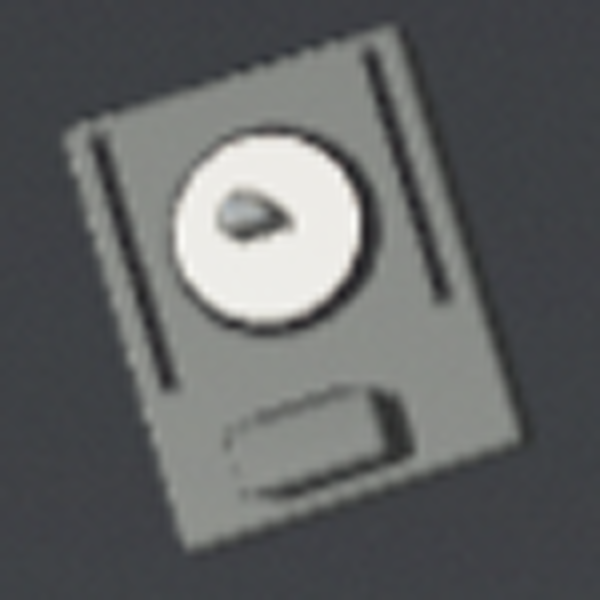

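The base corners show at (65,135), (395,25), (522,440) and (190,550), and the valve disc centre is at (267,227). I'll fit the rinser pose from these.

Run:
```python
from h import *
C=cam('top'); f=lambda u,v:[u/8+135-.44,v/8+190-.44]
P=at_z(C,[f(65,135),f(395,25),f(522,440),f(190,550)],.03)
D=at_z(C,[f(267,227)],.042)[0]
print(np.round(P,4),D,[np.linalg.norm(P[i]-P[i-1]).round(4) for i in range(4)])
for d in (P[0]-P[3],P[1]-P[2]): print(np.degrees(np.arctan2(d[1],d[0])))
c=P.mean(0); 
y=np.radians(np.mean([np.degrees(np.arctan2(*(d[1::-1]))) for d in (P[0]-P[3],P[1]-P[2])])); print('shaft from corners',c[:2]+.0205*np.array([np.cos(y),np.sin(y)]))
plan([.40,.215,.30],17)
```

```text
[[0.5148 0.3197 0.03  ]
 [0.5592 0.2008 0.03  ]
 [0.406  0.1459 0.03  ]
 [0.3636 0.2639 0.03  ]] [0.4810213  0.24020901 0.042     ] [np.float64(0.1612), np.float64(0.1269), np.float64(0.1628), np.float64(0.1254)]
20.23709855476149
19.708727091312735
shaft from corners [0.48017913 0.23956996]
t 5.75 pos [ 0.5815 -0.2486  0.2618] yaw 26.7 q [ 0.63  0.37 -0.4   1.39  0.14  1.41 -0.87] f [-0.1  0.1 -2.4] w 0.0137
shift [ 0.308 -3.305 -0.248] turn [-0.003  0.004  0.324]
```

Request:
play_rows(series=[[0,-0.2,-0.22,0,0,0.05],[0,-0.5,-0.25,0,0,0.1],[0,-0.8,-0.25,0,0,0.15],[0,-1,-0.25,0,0,0.22],[0,-1,-0.25,0,0,0.22]])

```text
time: 6.25
ee_pos: [0.5133, -0.1101, 0.3004]
eef_rot: [0.984, 0.177, -0.001, -0.001]
ft_force: [-0.0, -0.3, -2.8]
width: 0.0139
grip_force: 44.9
```

Request:
play_rows(series=[[0,-0.3,0,0,0,0],[0,-0.6,0,0,0,0],[0,-0.9,0,0,0,0],[0,-1,0,0,0,0],[0,-1,0,0,0,0]])

```text
time: 6.75
ee_pos: [0.4624, 0.028, 0.3005]
eef_rot: [0.984, 0.177, -0.001, 0.0]
ft_force: [-0.7, -0.3, -2.4]
width: 0.0137
grip_force: 44.9
```

```bash
python3 -c "
from h import *
plan([.40,.213,.30],20)"
```

```text
t 6.75 pos [0.4624 0.028  0.3005] yaw 20.3 q [ 0.45 -0.03 -0.59  1.74 -0.02  1.42 -1.35] f [-0.7 -0.3 -2.4] w 0.0137
shift [ 0.039 -1.301  0.003] turn [-0.     0.002  0.011]
```

Request:
play_rows(series=[[0,-0.3,0,0,0,0],[0,-0.6,0,0,0,0],[0.02,-0.9,0,0,0,0],[0.04,-1,0,0,0,0.01],[0.04,-1,0,0,0,0.01]])

```text
time: 7.25
ee_pos: [0.4172, 0.1701, 0.3007]
eef_rot: [0.985, 0.173, -0.0, -0.0]
ft_force: [-0.1, -0.3, -2.0]
width: 0.0137
grip_force: 44.9
```

Request:
play_rows(series=[[0,-0.2,0,0,0,0],[0,-0.3,0,0,0,0],[0,-0.3,0,0,0,0],[0,-0.3,0,0,0,0]])

```text
time: 7.65
ee_pos: [0.403, 0.2094, 0.3007]
eef_rot: [0.985, 0.171, -0.0, 0.0]
ft_force: [-0.1, -0.7, -2.6]
width: 0.0136
grip_force: 44.9
```

Run:
```python
from h import *
plan([.40,.213,.30],20); C=cam('wrist'); a=vision.camera('wrist')
print(proj(C,[[.4805,.240,.042],[.4805,.240,.076]]))
cv2.imwrite('pics/w4.png',cv2.resize(a[:250,110:450],(800,588),interpolation=2))
```

```text
t 7.65 pos [0.403  0.2094 0.3007] yaw 19.7 q [ 0.27 -0.05 -0.81  1.75 -0.04  1.42 -1.76] f [-0.1 -0.7 -2.6] w 0.0136
shift [-0.011 -0.03   0.005] turn [ 0.     0.002 -0.01 ]
[[277.57157758 118.02641907]
 [277.34299419 116.81747651]]
```

View pics/w4.png

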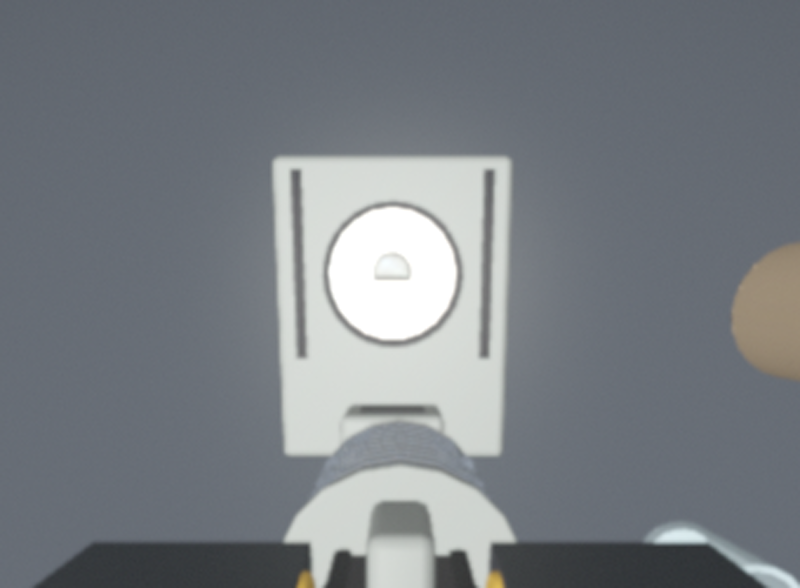

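The rinser shows squarely: disc centre at (394,273), the D-shaft flat level at y≈278 and the sensor block at (392,415). The held filter is centred at x≈400, with its lid's front edge at y≈463 and the fin's front end at y≈503.

Run:
```python
from h import *
C=cam('wrist'); s=status.read_state(); k=340/800; f=lambda u,v:[u*k+110-.3,v*k-.3]
D=at_z(C,[f(394,273)],.042)[0]; S=at_z(C,[f(392.5,278),f(392.5,253)],.076)
B=at_z(C,[f(275,158),f(511,158)],.03); d=B[0]-B[1]
u=np.array([np.cos(np.radians(19.7)),np.sin(np.radians(19.7)),0])
print('disc',D,'shaft',S[0]+.0035*u,S[1]-.010*u,'yaw',np.degrees(np.arctan2(-d[0],d[1])),np.linalg.norm(d))
z=s['ee_pos'][2]; inv=R.from_quat(s['eef_rot']).inv()
for p,h in ((f(400,463),-.022),(f(401,501),.008),(f(401,508),.008)): print('tool',inv.apply(at_z(C,[p],z+h)[0]-s['ee_pos']))
plan([*D[:2],.30],19.7)
```

```text
disc [0.48305276 0.24128983 0.042     ] shaft [0.48245987 0.24154777 0.076     ] [0.48087388 0.24094396 0.076     ] yaw 19.678796169700604 0.12668042147194758
tool [0.03166601 0.00024615 0.02197242]
tool [ 0.03035113  0.00048281 -0.00802638]
tool [ 0.0289109   0.00048377 -0.00802512]
t 7.7 pos [0.403  0.2092 0.3008] yaw 19.7 q [ 0.27 -0.05 -0.81  1.75 -0.04  1.42 -1.76] f [-0.1 -0.7 -3.6] w 0.0136
shift [ 0.574 -0.022  0.005] turn [ 0.001  0.002 -0.001]
```

Request:
play_rows(series=[[0.25,-0.01,0,0,0,0],[0.5,-0.02,0.1,0,0,0],[0.56,-0.02,0.35,0,0,0],[0.56,-0.02,0.6,0,0,0],[0.56,-0.02,0.63,0,0,0]])

```text
time: 8.2
ee_pos: [0.4789, 0.2395, 0.2019]
eef_rot: [0.985, 0.171, -0.004, 0.001]
ft_force: [-0.0, -0.1, -2.9]
width: 0.0138
grip_force: 45.0
```

Request:
play_rows(series=[[0,0,0,0,0,0],[0,0,0,0,0,0]])

```text
time: 8.4
ee_pos: [0.4811, 0.2425, 0.2087]
eef_rot: [0.985, 0.172, 0.001, -0.0]
ft_force: [0.7, 0.2, -2.3]
width: 0.0137
grip_force: 45.0
```

Run:
```python
from h import *
plan([.4815,.2407,.2],19.7)
```

```text
t 8.4 pos [0.4811 0.2425 0.2087] yaw 19.8 q [ 0.18  0.26 -0.84  1.7   0.2   1.27 -1.93] f [ 0.7  0.2 -2.3] w 0.0137
shift [-0.001  0.012  0.058] turn [ 0.001 -0.005  0.002]
```

Request:
play_rows(series=[[0,0.012,0.03,0,0,0],[0,0.012,0.06,0,0,0],[0,0.012,0.09,0,0,0],[0,0.012,0.12,0,0,0],[0,0.012,0.12,0,0,0]])

```text
time: 8.9
ee_pos: [0.4803, 0.2407, 0.188]
eef_rot: [0.985, 0.172, -0.001, 0.0]
ft_force: [0.0, -0.4, -3.0]
width: 0.0137
grip_force: 45.0
```

Run:
```python
from h import *
plan([.4815,.2407,.17],19.7)
```

```text
t 8.9 pos [0.4803 0.2407 0.188 ] yaw 19.8 q [ 0.18  0.28 -0.84  1.73  0.22  1.23 -1.94] f [ 0.  -0.4 -3. ] w 0.0137
shift [0.008 0.003 0.12 ] turn [0.    0.002 0.004]
```

Request:
play_rows(series=[[0.008,0.003,0.02,0,0,0],[0.008,0.003,0.04,0,0,0],[0.008,0.003,0.06,0,0,0],[0.008,0.003,0.06,0,0,0]])

```text
time: 9.3
ee_pos: [0.4817, 0.2408, 0.1792]
eef_rot: [0.985, 0.172, -0.0, 0.0]
ft_force: [-0.2, 0.0, -2.4]
width: 0.0136
grip_force: 45.0
```

It's past the shaft tip with no contact force, so it's keyed. Continuing down.

Request:
play_rows(series=[[0,0,0.04,0,0,0],[0,0,0.08,0,0,0],[0,0,0.12,0,0,0],[0,0,0.15,0,0,0],[0,0,0.15,0,0,0]])

```text
time: 9.8
ee_pos: [0.4816, 0.2407, 0.1564]
eef_rot: [0.985, 0.172, -0.001, 0.0]
ft_force: [0.0, -1.0, -2.6]
width: 0.0133
grip_force: 45.0
```

Request:
play_rows(series=[[0,0,0.02,0,0,0],[0,0,0.04,0,0,0],[0,0,0.05,0,0,0],[0,0,0.05,0,0,0]], squeeze=55)

```text
time: 10.2
ee_pos: [0.4821, 0.2411, 0.1501]
eef_rot: [0.985, 0.172, 0.0, -0.0]
ft_force: [-1.5, -0.3, 3.7]
width: 0.0137
grip_force: 55.0
```

Request:
play_rows(series=[[0,0,0.015,0,0,0],[0,0,0.03,0,0,0],[0,0,0.045,0,0,0],[0,0,0.05,0,0,0],[0,0,0.05,0,0,0]])

```text
time: 10.7
ee_pos: [0.4823, 0.2412, 0.1429]
eef_rot: [0.985, 0.172, 0.001, 0.0]
ft_force: [-2.2, -1.3, 9.5]
width: 0.0135
grip_force: 55.0
```

Request:
play_rows(series=[[0,0,0.01,0,0,0],[0,0,0.02,0,0,0],[0,0,0.02,0,0,0],[0,0,0.02,0,0,0]])

```text
time: 11.1
ee_pos: [0.483, 0.2418, 0.1424]
eef_rot: [0.985, 0.172, 0.002, 0.0]
ft_force: [-7.8, -5.3, 30.9]
width: 0.0137
grip_force: 55.0
```

The force jumped to 31 N, so the plate is on its stop. I'll ease slightly and check.

Request:
play_rows(series=[[0,0,-0.006,0,0,0],[0,0,-0.006,0,0,0],[0,0,-0.006,0,0,0],[0,0,-0.006,0,0,0],[0,0,-0.006,0,0,0]])

```text
time: 11.6
ee_pos: [0.4828, 0.2416, 0.1424]
eef_rot: [0.985, 0.172, 0.001, 0.0]
ft_force: [-5.0, -2.0, 22.2]
width: 0.0138
grip_force: 55.0
```

Run:
```python
from h import *
plan([.4815,.2407,.142],19.7); a=vision.camera('scene')
cv2.imwrite('pics/f.png',cv2.resize(a[150:270,330:470],(700,600),interpolation=2))
```

```text
t 11.6 pos [0.4828 0.2416 0.1424] yaw 19.8 q [ 0.15  0.33 -0.82  1.78  0.26  1.15 -1.97] f [-5.  -2.  22.2] w 0.0138
shift [-0.01   0.003  0.003] turn [ 0.001 -0.005  0.004]
```

View pics/f.png

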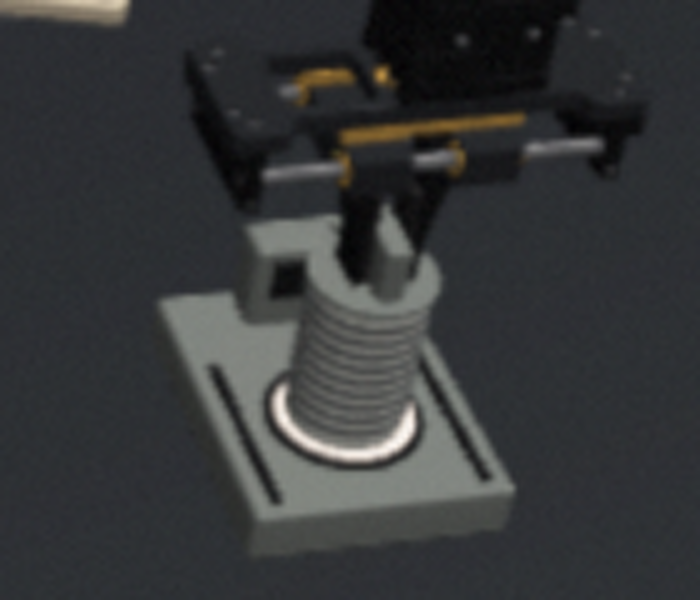

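The filter stands upright on the plate, barrel base at about (350,430), with the plate pressed down and the fingers still on the fin at (390,250). Handing in.

```bash
python3 -c "
from bench import job; print(job.close_job())"
```

```text
the job is handed in; nothing more can be done
None
```

I handed the job in at about 12 s of the 45 s allowed: the filter is keyed on the shaft with its tab towards the sensor block, still gripped at 55 N and holding the valve plate on its stop with about 22 N; the hand-in gave no verdict.

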